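# Lock the grinding cup into the laboratory mill

### The job

Fit the steel grinding cup to the mill: stand it in the mill's collar so that its two side pins drop into the two open slots, press it down gently against the spring, turn it clockwise (seen from above) about a quarter turn to the stop, and let the spring lift it so that the pins click up into their locking notches; then let go. Push and twist with no more than light hand force, staying under 50 N between cup and mill over all their contacts together, and leave the jar, the weighing boats and the scoop where they are.

Things in the scene. Friction and masses are not known exactly. Their poses are not given: they have to be found in the camera images.
- cup: Closed round steel grinding cup, 0.2 to 0.31 kg, upright on the worktop. Origin at the centre of its underside, z up. Steel wall 50 mm in diameter to 48 mm height, its lowest 5 mm tapered to 43 mm; white ribbed cap 56 mm in diameter from 48 to 60 mm; on the cap a grip bar along the cup's x. A half turn gives the same cup.
- cup_bar (a point): Middle of the white grip bar on the cap, 76 mm above the cup's underside; axes as the cup's. The bar is 46 mm long (x), 14 mm thick (y), and stands from 60 to 92 mm above the underside: take the cup by it from above.
- cup_pins (a point): Point on the cup's axis level with its two round bayonet pins, 12 mm above its underside; axes as the cup's. The pins are 5 mm thick and stick out to +x and -x, in line with the bar, their tips 33.5 mm from the axis.
- mill: White bench mill, fixed, 195 mm deep, 132 mm wide. Origin on the worktop under the housing, z up, low console with black knob to its -x side. The flat top is 80 mm high; a steel collar stands on it at x = +25 mm: 62 mm outside, 52.4 mm inside, 34 mm high, its wall cut by two opposite J-shaped slots. A sprung coupling inside it carries the cup.
- mill_mouth (a point): Centre of the collar's rim, 114 mm above the worktop; axes as the mill's. Cup origin relative to it, in height: -9.5 mm with the pins resting on the rim, about -20 mm with the pins in the entry slots and the cup on the unpressed coupling, -29 mm or lower with the pins in the track, -25.5 mm with the pins up in the locking notches.
- track_level (a point): On the mill's axis at pin height in the track; axes as the mill's. Each J: a 9 mm wide entry slot down from the rim, then a level track clockwise from above for 75 degrees to a stop, with a locking notch 8 mm wide above its end. Above the housing top: track floor 11 mm, its ceiling 19.5 mm (pin axis 13.5 to 17 mm), notch ceiling 23 mm.
- coupling_top (a point): Centre of the top of the black spring-loaded coupling in the collar, 30 mm in diameter, 94 mm above the worktop at rest. It only goes down, up to 12.8 mm: it yields from 4 N, plus 0.9 N per mm, and so pushes back at the cup with 12 to 15 N while the pins are at track height. Pressing further puts the pins hard on the track floor.
- jar_white_a: Bystander: white screw-lid sample jar, 49 mm in diameter, 57 mm high, origin at the centre of its underside. Not to be moved.
- weigh_boats: Bystander: low stack of white weighing boats, 75 x 76 x 28 mm, origin at the centre of its underside. Not to be moved.
- scoop: Bystander: small steel scoop lying flat, 28 x 143 x 28 mm, origin under its middle. Not to be moved.
- collar_foot (a point): Centre of the collar's foot on the housing top, 80 mm above the worktop; axes as the mill's, not the collar's. Screws clamp the collar at an angle that differs and is not measured: locked, the bar lies along the mill's x within 0.35 rad either way; the entry slots lie 1.31 rad counter-clockwise of that. Find them by sight, or turn the cup on the rim until it drops.
Mind the look-alikes: they are no part of the job. What is shaped like the cup but green or pink is not meant.

How it is judged (in metres and radians):
On the way, in this order (a step that is already met when the one before it is completed fails the run):
1. the cup is lifted off the worktop (height (world z) of cup above 0.03 m), for 0.2 s.
2. the cup is in the collar and pressed down against the spring to track height (z of cup in the frame of mill_mouth below -0.0283 m and horizontal distance between cup and mill_mouth below 0.004 m), for 0.1 s.
At the end, for the whole second after the job is handed in: The cup rests in the collar, pins up in the locking notches: its origin 25.5 mm (+/- 2 mm) below the rim's centre, within 3 mm of the mill's axis, tilted under 4 degrees, bar within 0.5 rad of the mill's x axis; jar, weighing boats and scoop within 20 mm of where they stood (z of cup in the frame of mill_mouth between -0.0275 and -0.0235 m and horizontal distance between cup and mill_mouth below 0.003 m and angle between cup's own z axis and vertical below 0.07 rad and angle between the x axis of cup and the x axis of mill, either way round below 0.5 rad and linear speed of cup below 0.01 m/s and distance of each of jar_white_a, weigh_boats, scoop from where it was at the start of the episode below 0.02 m); the robot touches nothing.
It fails at once if cup and mill are pressed or twisted against each other with more than 50 N over all contacts (contact force between cup and mill above 50 N).
It fails at once if the jar is moved (distance of jar_white_a from where it was at the start of the episode above 0.02 m).
It fails at once if the weighing boats are moved (distance of weigh_boats from where it was at the start of the episode above 0.02 m).
It fails at once if the scoop is moved (distance of scoop from where it was at the start of the episode above 0.02 m).
It also fails if it takes over 72 s, if anything falls off the work surface, if the arm or the gripper's body presses on something with over 40 N, if the wrist force passes 120 N, or if a joint passes its speed limit or range.

### The arm

A 6-joint arm with a two-finger parallel gripper is mounted at the origin on a cart in front of the work surface, level with it; the furniture and walls round the work are solid. World frame = base frame: x ahead of the robot, y to its left, z up, the work surface at z = 0. Lengths are in mm, angles in rad, forces in N, time in s.
With the tool pointing down it reaches from about 350 to 975 mm from the base axis. Payload 7.1 kg.
Tool frame: the origin (TCP) lies at the very end of the fingers, on their centre line; the grasp point (between the pads) lies 19 mm behind it; z points along the fingers, y is the line along which they close (so a half turn about z gives the same grasp; the last joint's range is limited). The gripper opens to 88 mm and grips with 3 to 60 N. Pads are 20 mm wide; open, the fingers measure 115 mm over their backs; the gripper's body (75 mm by 178 mm) begins 61 mm behind the grasp point.
Start: joints at [-1.189, 0.423, 1.63, -0, 1.089, -0.019], TCP at [243.862, -575.444, 222.675] pointing down, gripper open.
Joint ranges: [-3, 3], [-0.9, 2.11], [0.09, 2.58], [-1.31, 4.45], [0.11, 2.69], [-2.54, 2.54]. Speed limits (rad/s): [2.39, 2.39, 3.01, 3.14, 3.14, 3.14].

### API

Orientations are given as a rotation vector (axis times angle).
In Python, from workcell import * gives the robot as it stands.
- The arm moves only by the tool step_arm, never from a script. Its argument "deltas" is a list of rows, each a list of 3 entries, a list of its own where there are three numbers: the shift along the tool's x, y, z in units of 300 mm (1.0 is 300 mm), then the turn, a rotation vector about the tool's x, y, z in units of 1.5 rad (1.0 is 1.5 rad), then the gripper command: -1 is shut, 1 is fully open, values between are in proportion. In form: [[[dx, dy, dz], [rx, ry, rz], gripper], ...]. A call has 1 to 20 rows; each row is the pose to reach, as a shift and turn from the pose commanded when the call began, along the tool's axes at that moment; what a row does not reach only later rows make up. A row lasts 1/12 s, in which the tool goes at most 41.7 mm and 7.16 degrees, less where a joint would pass 70% of its speed; a pose out of reach is approached as far as the arm can. A call with a number of a shift or a turn outside -1 to 1 is refused whole. A call with a gripper value outside its range is refused whole. The fingers move at their own pace and stop on an object; the grip force is fixed at half the most. Time passes only in rows, so rows that repeat a pose let the fingers close. It gives the time, the measured TCP pose, the force, the opening and the grip force at its end, in the units of the state.
- get_obs(): the state, without advancing time (a new reading comes with each control period).
- get_image(name): name is "side" or "top"; returns a dict with "pixels" (480x640x3 uint8, red, green, blue), "fx", "fy", "cx", "cy" (pixels), "T" (4x4, takes a point from camera to world coordinates). Camera axes: x right, y down, z forward; pixel columns grow to the right and rows downward; lengths in mm; the calibration is good to about 2 mm. A picture is of the moment at which its call begins. There is no depth.
- close_job(): hands the job in; it is judged then, once.
The state is a dict: "t": time; "qpos": joint angles; "qvel": joint speeds; "joint_torque": joint torques, N m; "ee_pos": TCP position; "orientation": TCP orientation; "ft_force": force on the tool from outside, world axes, zero at the start; "moment": the same for the moment, N m; "width": finger opening in mm; "grasp_force": force on a finger pad.
Only numpy, scipy, OpenCV 4.12 (cv2) and the standard library are available. Lean on these libraries where they do the work, as an engineer would, in place of code of your own. Each camera call takes 0.05 s, during which the arm holds its last target. There are 200 camera calls.

## Working session

There is one attempt and no reset: what is moved stays moved. The work goes in short steps, Python scripts to look and compute and a tool call to move; the robot and the scene stay as the last step left them, time stands still between calls to the robot, and variables do not carry over. Pictures are saved under pics/ and viewed, at most 10 in all, crops included, and the job is handed in when it is done.

Besides the shell and the picture viewer there is one more tool, called after "Call:" as name([rows], argument=value, ...), one row to a line, values as JSON. step_arm: Moves the arm, as the interface text tells. Its arguments: {"type":"object","properties":{"deltas":{"type":"array","items":{"type":"array"}}},"required":["deltas"]}

```bash
mkdir -p pics
python3 - <<'E'
from workcell import *
import cv2,numpy as np
np.set_printoptions(precision=4,suppress=True)
o=get_obs();print({k:o[k] for k in('t','ee_pos','orientation','width','ft_force')})
for n in('top','side'):
    d=get_image(n);cv2.imwrite(f'pics/{n}0.png',d['pixels'][:,:,::-1]);print(n,d['fx'],d['fy'],d['cx'],d['cy']);print(np.array(d['T']))
E
```

```text
{'t': 0.0, 'ee_pos': array([ 243.6387, -574.9482,  221.9096]), 'orientation': array([-3.0772, -0.625 ,  0.0005]), 'width': 87.81749748909121, 'ft_force': array([ 0.5397, -0.2988,  0.8702])}
top 564.8816852608488 564.8816852608488 313.83146203782906 230.0249931229005
[[  -0.0011   -0.9969    0.079   452.3185]
 [  -1.        0.0009   -0.002    -8.8721]
 [   0.0019   -0.079    -0.9969 1502.7872]
 [   0.        0.        0.        1.    ]]
side 477.0144536284531 477.0144536284531 316.01480180392946 241.29697281904143
[[ -0.8973  -0.1683   0.4081 119.0161]
 [ -0.441    0.2989  -0.8463 850.0493]
 [  0.0204  -0.9393  -0.3424 450.2638]
 [  0.       0.       0.       1.    ]]
```

View pics/top0.png

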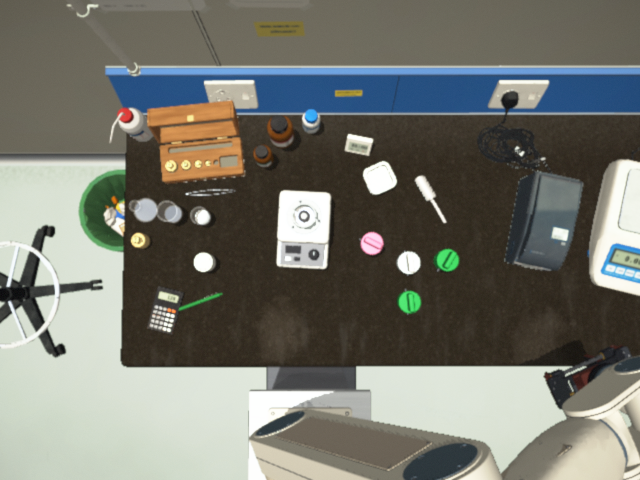

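View pics/side0.png

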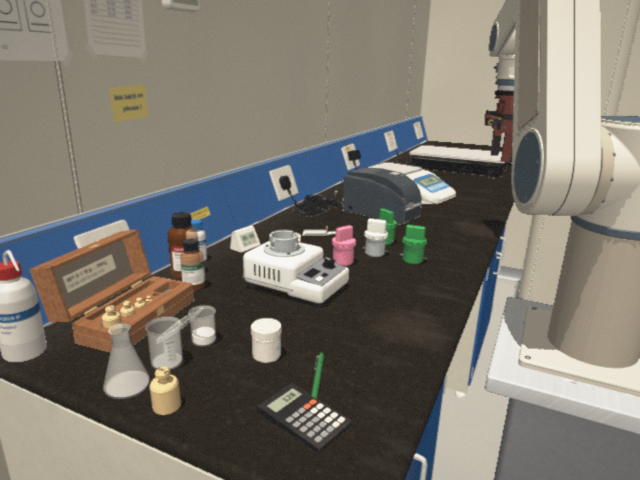

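The top view shows the white cup at about (408,263), a pink look-alike at (372,244), green ones at (447,260) and (409,302), the collar at (304,216), boats at (380,178) and the scoop at (430,198). In the side view the cup is at (376,238) and the collar at (284,242). Next I zoom in on the cup and collar.

```bash
cat > h.py <<'E'
from workcell import *
import cv2,numpy as np
np.set_printoptions(precision=4,suppress=True)
def ray(d,u,v,z):
    T=np.array(d['T']);r=T[:3,:3]@np.array([(u-d['cx'])/d['fx'],(v-d['cy'])/d['fy'],1]);return T[:3,3]+r*(z-T[2,3])/r[2]
def proj(d,p):
    T=np.array(d['T']);c=T[:3,:3].T@(np.array(p)-T[:3,3]);return np.array([d['fx']*c[0]/c[2]+d['cx'],d['fy']*c[1]/c[2]+d['cy']])
def crop(d,u0,v0,w,h,s):
    return cv2.resize(d['pixels'][v0:v0+h,u0:u0+w,::-1],None,fx=s,fy=s,interpolation=cv2.INTER_CUBIC)
E
python3 - <<'E'
from h import *
d=get_image('top');s=get_image('side')
a=np.hstack([crop(d,272,182,66,92,6),crop(d,384,236,50,92,6)])
b=np.hstack([crop(s,240,220,116,86,4),crop(s,355,200,80,86,4)])
print(a.shape,b.shape)
cv2.imwrite('pics/a.png',a);cv2.imwrite('pics/b.png',b)
hsv=cv2.cvtColor(d['pixels'],cv2.COLOR_RGB2HSV)
m=((hsv[...,1]<60)&(hsv[...,2]>110)).astype(np.uint8)
n,l,st,c=cv2.connectedComponentsWithStats(m)
for i in range(1,n):
    if st[i,4]>80 and 130<c[i,0]<480 and 120<c[i,1]<330: print(st[i],c[i],ray(d,*c[i],60))
# mill edges
i=l[235,283] or l[200,283]
ct=max(cv2.findContours((l==i).astype(np.uint8),0,1)[0],key=len)
r=cv2.minAreaRect(ct);print(r);print([ray(d,*p,80) for p in cv2.boxPoints(r)])
E
```

```text
(552, 696, 3) (344, 784, 3)
[344 134  30  22 481] [358.2952 144.2973] [ 789.5803 -127.3571   60.    ]
[170 144  61   8 117] [199.7778 147.5299] [781.3319 283.5065  60.    ]
[221 157  16   9 132] [228.3864 161.053 ] [745.7879 209.0144  60.    ]
[363 161  34  34 846] [379.2884 177.5165] [ 702.4673 -180.9295   60.    ]
[415 175  32  48 410] [428.3463 193.7537] [ 660.1003 -306.9124   60.    ]
[ 276  190   55   79 3813] [303.048  227.9439] [572.0107  15.8406  60.    ]
[129 198  53  25 799] [154.9487 210.6696] [616.8664 396.1236  60.    ]
[190 207  21  18 243] [200.6502 216.0494] [602.8793 278.6158  60.    ]
[362 240  17  13  98] [368.5816 248.0204] [ 520.3621 -151.6914   60.    ]
[397 251  24  24 452] [408.3783 262.2389] [ 483.9624 -252.9329   60.    ]
[193 252  22  20 346] [203.3844 261.7601] [485.7221 269.9196  60.    ]
[158 291  21  12 170] [167.9647 296.6706] [397.3561 358.4808  60.    ]
[149 310  26  23 371] [162.0404 320.5283] [337.4137 372.2964  60.    ]
((302.9413757324219, 229.17208862304688), (52.53437423706055, 77.4532470703125), 2.8624050617218018)
[array([473.0789,  86.5204,  80.    ]), array([669.2351,  77.554 ,  80.    ]), array([662.407 , -55.7478,  80.    ]), array([466.3612, -45.3427,  80.    ])]
```

View pics/a.png

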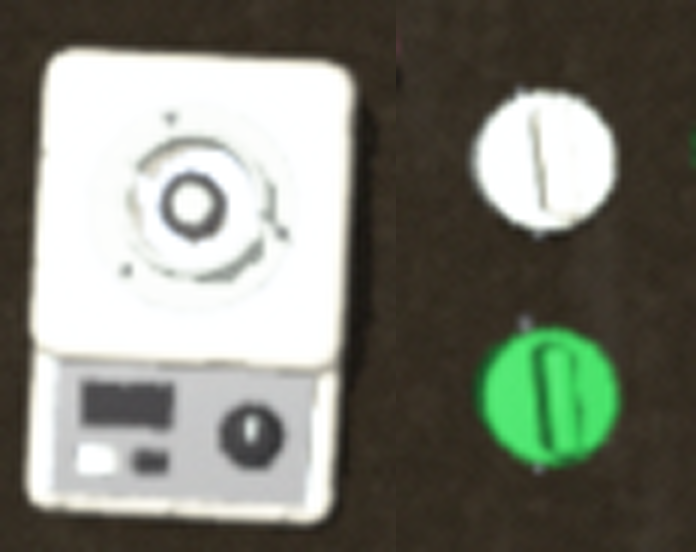

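View pics/b.png

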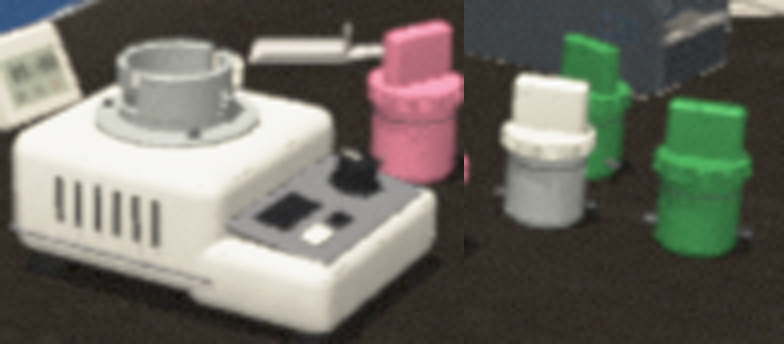

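The mill's x axis points up in the image (world +x, yaw about -0.05). The cup pins in crop a, at (521,92) and (540,235), give a cup yaw of about +0.13. Next I compute the positions and the first move, and enlarge the collar.

```bash
cat >> h.py <<'E'
from scipy.spatial.transform import Rotation as R
def delta(x,y,z,yaw):
    """yaw: world heading of tool y, tool straight down"""
    o=get_obs();R0=R.from_rotvec(o['orientation']).as_matrix()
    ty=np.array([np.cos(yaw),np.sin(yaw),0]);tz=np.array([0,0,-1.]);Rt=np.c_[np.cross(ty,tz),ty,tz]
    print('t',round(o['t'],2),'pos',o['ee_pos'],'yaw',np.arctan2(R0[1,1],R0[0,1]),'w',o['width'],'F',o['ft_force'])
    print('d',R0.T@(np.array([x,y,z])-o['ee_pos'])/300,'r',R.from_matrix(R0.T@Rt).as_rotvec()/1.5)
E
python3 - <<'E'
from h import *
d=get_image('top');s=get_image('side')
print('cup cap',ray(d,408.8-.4,262.7-.4,57),'pins',ray(d,406.0,262.8,12))
print('collar',ray(d,272+200/6-.4,182+210/6-.4,114),'coupl',ray(d,272+192/6-.4,182+205/6-.4,94))
delta(484,-253,200,-1.44)
c=ray(d,272+200/6-.4,182+210/6-.4,114)
def tick(im,cam,u0,v0,k):
    for a in range(0,360,15):
        t=np.radians(a);u=(proj(cam,c+[36*np.cos(t),36*np.sin(t),0])-[u0,v0]+.5)*k
        cv2.circle(im,tuple(int(q) for q in u),3,(0,0,255) if a%90 else (255,0,0) if a else (0,255,0),-1)
    return im
A=tick(crop(d,284,196,40,40,10),d,284,196,10)
g=crop(s,258,222,54,40,10)
B=tick(g,s,258,222,10)
A=np.clip((A.astype(float)-90)*1.5,0,255).astype(np.uint8)
im=np.hstack([A,B]);im=cv2.resize(im,None,fx=.85,fy=.85);print(im.shape);cv2.imwrite('pics/c.png',im)
# cup in side view: bar top mid predicted
print('side pred cup bar top',proj(s,[484,-253,92]),'rim centre pred',proj(s,c))
E
```

```text
cup cap [ 483.8723 -253.4936   57.    ] pins [ 483.5447 -254.7598   12.    ]
collar [595.6515  10.2696 114.    ] coupl [599.818   13.8878  94.    ]
t 0.3 pos [ 243.8043 -575.2557  222.3819] yaw -1.169975884043074 w 87.79049945148464 F [-0.222  -0.0358  0.5553]
d [ 1.1563 -0.6766  0.075 ] r [-0.0004  0.      0.18  ]
(340, 799, 3)
side pred cup bar top [376.0376 219.6973] rim centre pred [286.0042 234.1291]
```

View pics/c.png

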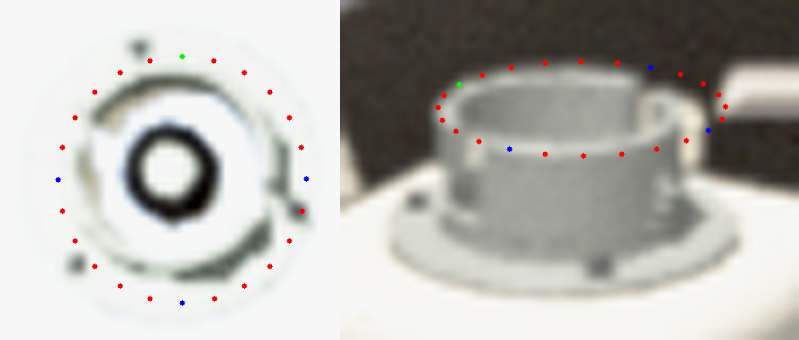

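Collar panel: the coupling and inner rim are centred near panel (173,174), which gives a mouth at about (598, 13.5); the side view's left offset agrees. The entry slots show near panel (475,150) and (665,90) in the side view, about 70° world heading. Cup is at (484,-253.5), and its side-view prediction matches. Moving over it.

Call:
step_arm([
  [[0.93,-0.54,0.06],[0,0,0.18],1],
  [[0.93,-0.54,0.06],[0,0,0.18],1],
  [[0.93,-0.54,0.06],[0,0,0.18],1],
  [[0.93,-0.54,0.06],[0,0,0.18],1],
  [[0.93,-0.54,0.06],[0,0,0.18],1],
  [[0.93,-0.54,0.06],[0,0,0.18],1],
  [[0.93,-0.54,0.06],[0,0,0.18],1],
  [[0.93,-0.54,0.06],[0,0,0.18],1],
  [[0.93,-0.54,0.06],[0,0,0.18],1],
  [[0.93,-0.54,0.06],[0,0,0.18],1],
  [[0.93,-0.54,0.06],[0,0,0.18],1],
])

```text
t: 1.22
ee_pos: [437.5, -317.6, 204.8]
orientation: [3.134, 0.206, -0.0]
ft_force: [-0.9, 0.1, 0.5]
width: 87.9
grasp_force: 0.0
```

```bash
python3 -c "
from h import *
delta(484,-253.5,120,-1.44)"
```

```text
t 1.22 pos [ 437.5303 -317.5834  204.755 ] yaw -1.4392455883067399 w 87.94262191828881 F [-0.9268  0.0947  0.5274]
d [ 0.1816 -0.1915  0.2824] r [0.0002 0.0001 0.0005]
```

Call:
step_arm([
  [[0.182,-0.192,0.1],[0,0,0],1],
  [[0.182,-0.192,0.2],[0,0,0],1],
  [[0.182,-0.192,0.28],[0,0,0],1],
  [[0.182,-0.192,0.35],[0,0,0],1],
  [[0.182,-0.192,0.42],[0,0,0],1],
  [[0.182,-0.192,0.46],[0,0,0],1],
  [[0.182,-0.192,0.46],[0,0,0],1],
  [[0.182,-0.192,0.46],[0,0,0],1],
])

```text
t: 1.88
ee_pos: [483.7, -254.2, 66.6]
orientation: [-3.135, -0.203, 0.001]
ft_force: [-0.1, -0.4, 0.5]
width: 88.2
grasp_force: 0.0
```

```bash
python3 -c "
from h import *
delta(484,-253.5,66,-1.44)
s=get_image('side');d=get_image('top')
im=crop(s,340,190,80,75,7);cv2.imwrite('pics/d.png',im)"
```

```text
t 1.88 pos [ 483.7015 -254.1737   66.6469] yaw -1.4416427515171255 w 88.21734995409705 F [-0.0687 -0.3505  0.5031]
d [ 0.0013 -0.0021  0.0022] r [-0.0002  0.0004 -0.0011]
```

View pics/d.png

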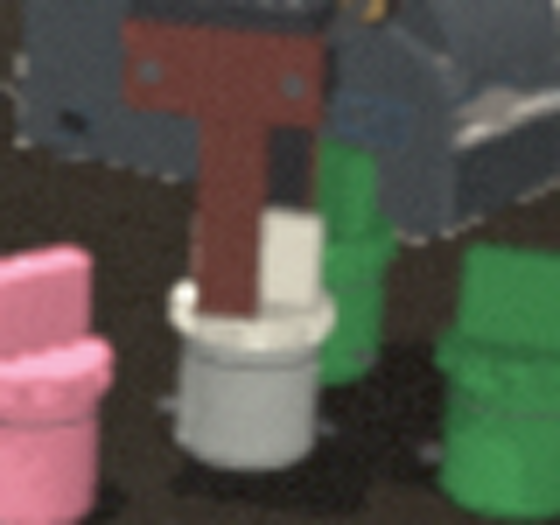

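The finger stands left of the bar in the crop. I'll check that against its predicted projection as part of the grip.

```bash
python3 -c "
from h import *
s=get_image('side')
for p in([483.7,-254,62],[483.7-.13*50,-254+50,66.6],[483.7,-254,76]): print((proj(s,p)-[340,190]+.5)*7)"
```

```text
[252.2338 289.4406]
[222.7803 319.9823]
[254.6698 252.9002]
```

Call:
step_arm([
  [[0,0,0],[0,0,0],-1],
  [[0,0,0],[0,0,0],-1],
  [[0,0,0],[0,0,0],-1],
  [[0,0,0],[0,0,0],-1],
  [[0,0,0],[0,0,0],-1],
  [[0,0,0],[0,0,0],-1],
  [[0,0,0],[0,0,0],-1],
  [[0,0,0],[0,0,0],-1],
  [[0,0,0],[0,0,0],-1],
  [[0,0,0],[0,0,0],-1],
])

```text
t: 2.87
ee_pos: [484.1, -253.2, 66.6]
orientation: [-3.135, -0.205, 0.0]
ft_force: [0.0, 0.3, 0.1]
width: 24.5
grasp_force: 0.0
```

The prediction matches to 1–2 mm (222 predicted, 228 seen). Continuing to close.

Call:
step_arm([
  [[0,0,0],[0,0,0],-1],
  [[0,0,0],[0,0,0],-1],
  [[0,0,0],[0,0,0],-1],
  [[0,0,0],[0,0,0],-1],
  [[0,0,0],[0,0,0],-1],
])

```text
t: 3.28
ee_pos: [484.1, -253.2, 66.7]
orientation: [-3.135, -0.205, 0.0]
ft_force: [-0.4, -0.1, -0.7]
width: 13.7
grasp_force: 30.0
```

```bash
python3 -c "
from h import *
delta(484,-253.5,230,-1.44)
delta(598,13.5,190,1.19-np.pi/2)"
```

```text
t 3.28 pos [ 484.1203 -253.179    66.659 ] yaw -1.4400133793230747 w 13.734283517664682 F [-0.3539 -0.1053 -0.6717]
d [-0.0006  0.001  -0.5445] r [-0.  0. -0.]
t 3.28 pos [ 484.1203 -253.179    66.659 ] yaw -1.4400133793230747 w 13.734283517664682 F [-0.3539 -0.1053 -0.6717]
d [ 0.4923 -0.8319 -0.4111] r [-0.      0.     -0.7061]
```

Call:
step_arm([
  [[0,0,-0.05],[0,0,0],-1],
  [[0,0,-0.15],[0,0,0],-1],
  [[0,0,-0.28],[0,0,0],-1],
  [[0,0,-0.4],[0,0,0],-1],
  [[0,0,-0.46],[0,0,0],-1],
  [[0.05,-0.08,-0.46],[0,0,-0.05],-1],
  [[0.1,-0.17,-0.46],[0,0,-0.1],-1],
  [[0.16,-0.27,-0.46],[0,0,-0.18],-1],
  [[0.22,-0.37,-0.46],[0,0,-0.26],-1],
  [[0.28,-0.47,-0.46],[0,0,-0.34],-1],
  [[0.34,-0.57,-0.46],[0,0,-0.42],-1],
  [[0.4,-0.67,-0.46],[0,0,-0.5],-1],
  [[0.45,-0.76,-0.46],[0,0,-0.58],-1],
  [[0.48,-0.81,-0.46],[0,0,-0.65],-1],
  [[0.492,-0.832,-0.46],[0,0,-0.706],-1],
  [[0.492,-0.832,-0.46],[0,0,-0.706],-1],
  [[0.492,-0.832,-0.46],[0,0,-0.706],-1],
  [[0.492,-0.832,-0.46],[0,0,-0.706],-1],
])

```text
t: 4.78
ee_pos: [597.3, 12.9, 204.3]
orientation: [-2.604, -1.757, 0.002]
ft_force: [0.6, -0.2, -2.8]
width: 13.7
grasp_force: 30.0
```

Run:
```python
from h import *
delta(598,13.5,182,1.19-np.pi/2)
d=get_image('top');s=get_image('side')
a=crop(s,240,185,90,85,7)
b=crop(d,285,190,40,45,8)
im=np.zeros((595,800,3),np.uint8);im[:,:630]=a
cv2.imwrite('pics/e.png',a)
print('pred cup bottom in crop',(proj(s,[598,13.5,get_obs()['ee_pos'][2]-66.6])-[240,185]+.5)*7,'rim',(proj(s,[598,13.5,114])-[240,185]+.5)*7)
for a in(60,70,80,250): t=np.radians(a);print(a,(proj(s,[598+31*np.cos(t),13.5+31*np.sin(t),112])-[240,185]+.5)*7)
```

```text
t 4.78 pos [597.3189  12.9343 204.2553] yaw -0.3838335648224164 w 13.650729970463189 F [ 0.6134 -0.1737 -2.8003]
d [0.0026 0.0015 0.0742] r [-0.0006  0.0004 -0.002 ]
pred cup bottom in crop [313.3982 274.5678] rim [313.585  349.1862]
60 [224.2454 372.7168]
70 [234.3422 377.6549]
80 [246.9779 381.9359]
250 [389.7595 333.9629]
```

View pics/e.png

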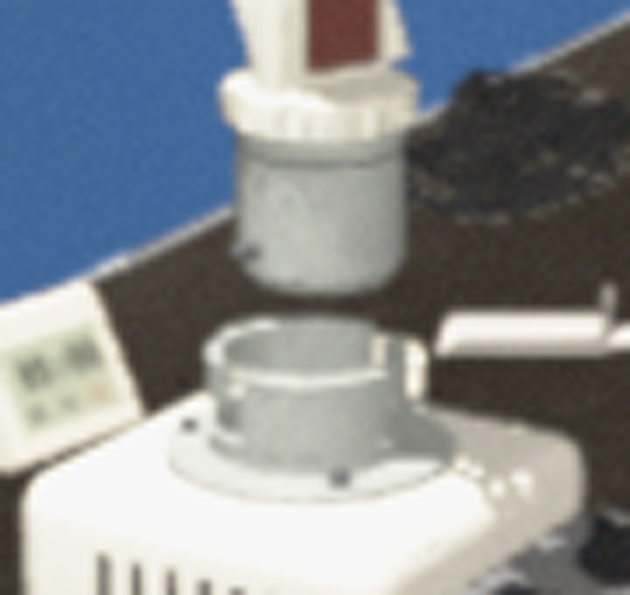

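The cup hangs centred over the collar to within about 1–2 mm (cup axis column ~320, collar ~314). The slot break at (235,380) matches the 70° prediction (234,378). Lowering.

Call:
step_arm([
  [[0.005,0.004,0.03],[0,0,0],-1],
  [[0.005,0.004,0.06],[0,0,-0.01],-1],
  [[0.005,0.004,0.075],[0,0,-0.015],-1],
  [[0.005,0.004,0.085],[0,0,-0.015],-1],
  [[0.005,0.004,0.093],[0,0,-0.015],-1],
  [[0.005,0.004,0.1],[0,0,-0.015],-1],
  [[0.005,0.004,0.1],[0,0,-0.015],-1],
])

```text
t: 5.47
ee_pos: [599.6, 14.6, 174.3]
orientation: [-2.582, -1.789, 0.0]
ft_force: [1.1, 0.4, -3.2]
width: 13.9
grasp_force: 30.0
```

```bash
python3 -c "
from h import *
delta(598.7,13.9,171,1.22-np.pi/2);print(get_obs()['moment'])"
```

```text
t 5.47 pos [599.5541  14.5718 174.2895] yaw -0.35863882778861256 w 13.877673408072877 F [ 1.1461  0.3966 -3.2025]
d [-0.0031 -0.0019  0.011 ] r [-0.0003 -0.     -0.0052]
[ 0.118  -0.0438 -0.0142]
```

Call:
step_arm([
  [[0,0,0.004],[0,0,0],-1],
  [[0,0,0.007],[0,0,0],-1],
  [[0,0,0.01],[0,0,0],-1],
  [[0,0,0.012],[0,0,0],-1],
  [[0,0,0.014],[0,0,0],-1],
  [[0,0,0.014],[0,0,0],-1],
])

```text
t: 5.97
ee_pos: [599.7, 14.6, 170.4]
orientation: [-2.582, -1.79, -0.0]
ft_force: [-0.1, 1.2, -2.7]
width: 13.8
grasp_force: 30.0
```

Call:
step_arm([
  [[0,0,0.002],[0,0,0],-1],
  [[0,0,0.004],[0,0,0],-1],
  [[0,0,0.006],[0,0,0],-1],
  [[0,0,0.006],[0,0,0],-1],
])

```text
t: 6.3
ee_pos: [599.6, 14.5, 168.6]
orientation: [-2.582, -1.79, -0.0]
ft_force: [1.1, 1.4, -2.3]
width: 13.8
grasp_force: 30.0
```

Call:
step_arm([
  [[0,0,0.003],[0,0,0],-1],
  [[0,0,0.006],[0,0,0],-1],
  [[0,0,0.009],[0,0,0],-1],
  [[0,0,0.012],[0,0,0],-1],
  [[0,0,0.012],[0,0,0],-1],
])

```text
t: 6.72
ee_pos: [599.6, 14.5, 164.9]
orientation: [-2.582, -1.79, 0.0]
ft_force: [1.2, 2.0, -2.9]
width: 13.8
grasp_force: 30.0
```

Call:
step_arm([
  [[0,0,0.004],[0,0,0],-1],
  [[0,0,0.008],[0,0,0],-1],
  [[0,0,0.012],[0,0,0],-1],
  [[0,0,0.016],[0,0,0],-1],
  [[0,0,0.02],[0,0,0],-1],
  [[0,0,0.024],[0,0,0],-1],
  [[0,0,0.024],[0,0,0],-1],
])

```text
t: 7.3
ee_pos: [599.7, 14.5, 158.1]
orientation: [2.582, 1.79, 0.0]
ft_force: [-1.5, 2.1, 2.3]
width: 13.5
grasp_force: 30.0
```

The coupling is pushing back with about 5 N, as expected. Pressing to track height.

Call:
step_arm([
  [[0,0,0.004],[0,0,0],-1],
  [[0,0,0.008],[0,0,0],-1],
  [[0,0,0.012],[0,0,0],-1],
  [[0,0,0.016],[0,0,0],-1],
  [[0,0,0.02],[0,0,0],-1],
  [[0,0,0.023],[0,0,0],-1],
  [[0,0,0.026],[0,0,0],-1],
  [[0,0,0.026],[0,0,0],-1],
])

```text
t: 7.97
ee_pos: [599.8, 14.5, 150.8]
orientation: [2.582, 1.79, 0.001]
ft_force: [-3.7, 2.5, 8.8]
width: 13.9
grasp_force: 30.0
```

```bash
python3 -c "
from h import *
delta(599.6,14.5,150,-.05-np.pi/2);print(get_obs()['moment'])"
```

```text
t 7.97 pos [599.7864  14.536  150.8455] yaw -0.3584471399781621 w 13.871443656201798 F [-3.6653  2.5034  8.8086]
d [-0.0003 -0.0005  0.0028] r [ 0.0001 -0.0003  0.8416]
[ 0.5541  0.7454 -0.0122]
```

Call:
step_arm([
  [[0,-0.002,0.002],[0,0,0],-1],
  [[0,-0.003,0.004],[0,0,0],-1],
  [[0,-0.003,0.006],[0,0,0],-1],
  [[0,-0.003,0.006],[0,0,0],-1],
])

```text
t: 8.3
ee_pos: [599.7, 14.6, 149.5]
orientation: [2.581, 1.789, 0.002]
ft_force: [-2.0, 2.0, 11.4]
width: 14.1
grasp_force: 30.0
```

Call:
step_arm([
  [[0,-0.003,0.006],[0,0,0.03],-1],
  [[0,-0.003,0.006],[0,0,0.06],-1],
  [[0,-0.003,0.006],[0,0,0.09],-1],
  [[0,-0.003,0.006],[0,0,0.12],-1],
  [[0,-0.003,0.006],[0,0,0.15],-1],
  [[0,-0.003,0.006],[0,0,0.18],-1],
  [[0,-0.003,0.006],[0,0,0.2],-1],
  [[0,-0.003,0.006],[0,0,0.2],-1],
])

```text
t: 8.97
ee_pos: [599.9, 14.5, 148.3]
orientation: [2.819, 1.381, 0.006]
ft_force: [-0.7, -0.4, 11.9]
width: 13.7
grasp_force: 30.0
```

```bash
python3 -c "
from h import *
delta(599.6,14.5,150,-.05-np.pi/2);print(get_obs()['moment'])"
```

```text
t 8.97 pos [599.8889  14.537  148.3351] yaw -0.6598583965192295 w 13.66913754090413 F [-0.6631 -0.4369 11.8837]
d [-0.0007 -0.0007 -0.0056] r [ 0.0019 -0.0026  0.6406]
[-0.0483  0.1524 -0.0015]
```

The pins are in the track and the torque is nearly zero. Backing up 1 mm and continuing the turn.

Call:
step_arm([
  [[0,0,-0.003],[0,0,0.04],-1],
  [[0,0,-0.003],[0,0,0.08],-1],
  [[0,0,-0.003],[0,0,0.12],-1],
  [[0,0,-0.003],[0,0,0.16],-1],
  [[0,0,-0.003],[0,0,0.2],-1],
  [[0,0,-0.003],[0,0,0.24],-1],
  [[0,0,-0.003],[0,0,0.28],-1],
  [[0,0,-0.003],[0,0,0.32],-1],
  [[0,0,-0.003],[0,0,0.36],-1],
  [[0,0,-0.003],[0,0,0.4],-1],
  [[0,0,-0.003],[0,0,0.4],-1],
])

```text
t: 9.88
ee_pos: [599.9, 14.5, 149.2]
orientation: [3.102, 0.484, 0.007]
ft_force: [-0.2, -0.8, 11.5]
width: 13.6
grasp_force: 30.0
```

```bash
python3 -c "
from h import *
delta(599.6,14.5,150,-.05-np.pi/2);print(get_obs()['moment'])"
```

```text
t 9.88 pos [599.9179  14.4884 149.1813] yaw -1.2614095070359863 w 13.566296525544445 F [-0.2282 -0.8322 11.5363]
d [-0.001  -0.0004 -0.0027] r [ 0.001  -0.003   0.2396]
[-0.0879  0.1299 -0.057 ]
```

Call:
step_arm([
  [[0,0,0],[0,0,0.04],-1],
  [[0,0,0],[0,0,0.08],-1],
  [[0,0,0],[0,0,0.12],-1],
  [[0,0,0],[0,0,0.16],-1],
  [[0,0,0],[0,0,0.2],-1],
  [[0,0,0],[0,0,0.2],-1],
])

```text
t: 10.38
ee_pos: [599.9, 14.5, 149.2]
orientation: [3.141, 0.015, 0.007]
ft_force: [-0.1, -0.5, 10.9]
width: 13.5
grasp_force: 30.0
```

```bash
python3 -c "
from h import *
delta(599.6,14.5,150,-.05-np.pi/2);print(get_obs()['moment'])"
```

```text
t 10.38 pos [599.9201  14.4718 149.1555] yaw -1.5614617971720084 w 13.476771122506827 F [-0.1386 -0.5002 10.9308]
d [-0.0011 -0.0001 -0.0028] r [ 0.0006 -0.0031  0.0396]
[-0.0639  0.1369 -0.0049]
```

Call:
step_arm([
  [[0,0,0],[0,0,0.02],-1],
  [[0,0,0],[0,0,0.04],-1],
  [[0,0,0],[0,0,0.05],-1],
  [[0,0,0],[0,0,0.05],-1],
])

```text
t: 10.72
ee_pos: [599.9, 14.5, 149.2]
orientation: [3.139, -0.099, 0.007]
ft_force: [0.7, -0.2, 10.5]
width: 13.7
grasp_force: 30.0
```

```bash
python3 -c "
from h import *
delta(599.6,14.5,150,-.05-np.pi/2);print(get_obs()['moment'])"
```

```text
t 10.72 pos [599.9338  14.4785 149.1856] yaw -1.6340213146469957 w 13.748074376365764 F [ 0.7045 -0.2126 10.4959]
d [-0.0011  0.     -0.0027] r [ 0.0005 -0.0031 -0.0088]
[-0.0566  0.1259  0.0183]
```

Call:
step_arm([
  [[0,0,0],[0,0,0.015],-1],
  [[0,0,0],[0,0,0.03],-1],
  [[0,0,0],[0,0,0.03],-1],
])

```text
t: 10.97
ee_pos: [599.9, 14.5, 149.2]
orientation: [3.136, -0.17, 0.007]
ft_force: [-0.7, -0.5, 11.3]
width: 13.9
grasp_force: 30.0
```

```bash
python3 -c "
from h import *
delta(599.6,14.5,150,-.05-np.pi/2);print(get_obs()['moment'])"
```

```text
t 10.97 pos [599.943   14.484  149.1648] yaw -1.6794035519459019 w 13.910867106384222 F [-0.6947 -0.4951 11.2733]
d [-0.0011  0.0001 -0.0028] r [ 0.0004 -0.0031 -0.0391]
[0.0085 0.1385 0.0416]
```

Call:
step_arm([
  [[0,0,0],[0,0,0.015],-1],
  [[0,0,0],[0,0,0.03],-1],
  [[0,0,0],[0,0,0.03],-1],
])

```text
t: 11.22
ee_pos: [599.9, 14.5, 149.2]
orientation: [3.132, -0.241, 0.007]
ft_force: [0.2, 0.2, 11.0]
width: 14.2
grasp_force: 30.0
```

```bash
python3 -c "
from h import *
delta(599.6,14.5,150,-.05-np.pi/2);print(get_obs()['moment'])"
```

```text
t 11.22 pos [599.9326  14.4906 149.1568] yaw -1.7243344775654363 w 14.170642007369471 F [ 0.1879  0.2222 11.0381]
d [-0.0011  0.0001 -0.0028] r [ 0.0003 -0.0031 -0.069 ]
[-0.0298  0.0644  0.0389]
```

Call:
step_arm([
  [[0,0,0],[0,0,0.015],-1],
  [[0,0,0],[0,0,0.03],-1],
  [[0,0,0],[0,0,0.03],-1],
])

```text
t: 11.47
ee_pos: [600.0, 14.5, 149.2]
orientation: [3.126, -0.309, 0.007]
ft_force: [-0.4, 0.3, 10.2]
width: 14.0
grasp_force: 30.1
```

```bash
python3 -c "
from h import *
delta(599.6,14.5,150,-.05-np.pi/2);print(get_obs()['moment'])"
```

```text
t 11.47 pos [599.9534  14.52   149.1505] yaw -1.7681221553817665 w 14.042915223394509 F [-0.4224  0.3293 10.2171]
d [-0.0011  0.0003 -0.0028] r [ 0.0005 -0.0032 -0.0982]
[0.064  0.0578 0.5134]
```

Stop reached (0.5 Nm). Easing back slightly and letting the spring lift.

Call:
step_arm([
  [[0,0,0],[0,0,-0.012],-1],
  [[0,0,-0.003],[0,0,-0.02],-1],
  [[0,0,-0.006],[0,0,-0.02],-1],
  [[0,0,-0.009],[0,0,-0.02],-1],
  [[0,0,-0.012],[0,0,-0.02],-1],
  [[0,0,-0.014],[0,0,-0.02],-1],
  [[0,0,-0.014],[0,0,-0.02],-1],
])

```text
t: 12.05
ee_pos: [599.8, 14.5, 152.9]
orientation: [3.13, -0.263, 0.007]
ft_force: [0.4, -1.1, 7.8]
width: 13.8
grasp_force: 30.0
```

```bash
python3 -c "
from h import *
delta(599.6,14.5,155,-.05-np.pi/2);print(get_obs()['moment'])"
```

```text
t 12.05 pos [599.8487  14.5193 152.9436] yaw -1.7381515211796323 w 13.78716090178934 F [ 0.3707 -1.1061  7.7707]
d [-0.0008  0.0002 -0.0069] r [ 0.0003 -0.003  -0.0782]
[-0.047  -0.1392  0.0689]
```

Call:
step_arm([
  [[0,0,-0.003],[0,0,0],-1],
  [[0,0,-0.005],[0,0,0],-1],
  [[0,0,-0.005],[0,0,0],-1],
])

```text
t: 12.3
ee_pos: [599.8, 14.5, 154.3]
orientation: [3.13, -0.262, 0.007]
ft_force: [1.9, -0.4, 5.9]
width: 13.9
grasp_force: 30.0
```

Call:
step_arm([
  [[0,0,0],[0,0,0],0.2],
  [[0,0,0],[0,0,0],0.2],
  [[0,0,0],[0,0,0],0.2],
  [[0,0,0],[0,0,0],0.2],
  [[0,0,0],[0,0,0],0.2],
  [[0,0,0],[0,0,0],0.2],
  [[0,0,0],[0,0,0],0.2],
  [[0,0,0],[0,0,0],0.2],
])

```text
t: 12.97
ee_pos: [597.9, 15.1, 153.0]
orientation: [3.131, -0.263, -0.0]
ft_force: [0.2, -0.5, 0.0]
width: 52.8
grasp_force: 0.0
```

Call:
step_arm([
  [[0,0,-0.05],[0,0,0],0.2],
  [[0,0,-0.15],[0,0,0],0.2],
  [[0,0,-0.27],[0,0,0],0.2],
  [[0,0,-0.4],[0,0,0],0.2],
  [[0.0,0,-0.4],[0,0,0],0.2],
  [[-0.1,0.1,-0.4],[0,0,0],0.2],
  [[-0.2,0.2,-0.4],[0,0,0],0.2],
  [[-0.3,0.3,-0.4],[0,0,0],0.2],
  [[-0.4,0.4,-0.4],[0,0,0],0.2],
  [[-0.5,0.5,-0.4],[0,0,0],0.2],
  [[-0.5,0.6,-0.4],[0,0,0],0.2],
  [[-0.5,0.6,-0.4],[0,0,0],0.2],
  [[-0.5,0.6,-0.4],[0,0,0],0.2],
])

```text
t: 14.05
ee_pos: [419.6, -138.5, 273.4]
orientation: [3.13, -0.268, 0.002]
ft_force: [0.9, -0.1, 0.5]
width: 52.7
grasp_force: 0.0
```

Run:
```python
from h import *
d=get_image('top');s=get_image('side');print(get_obs()['ee_pos'])
a=crop(s,240,195,85,75,6);b=crop(d,278,190,48,75,6)
im=np.hstack([a,b]);print(im.shape);cv2.imwrite('pics/f.png',im)
f=lambda p:(proj(s,p)-[240,195]+.5)*6
for z in(114+34.5,114-25.5+48,114-20+92,114-25.5+92,114-30+92): print(z,f([598.5,14,z]))
```

```text
[ 420.4376 -137.1219  273.1614]
(450, 798, 3)
148.5 [266.6112 146.844 ]
136.5 [266.7003 179.3098]
186 [266.3278  43.6578]
180.5 [266.3698  58.9584]
176 [266.4041  71.434 ]
```

View pics/f.png

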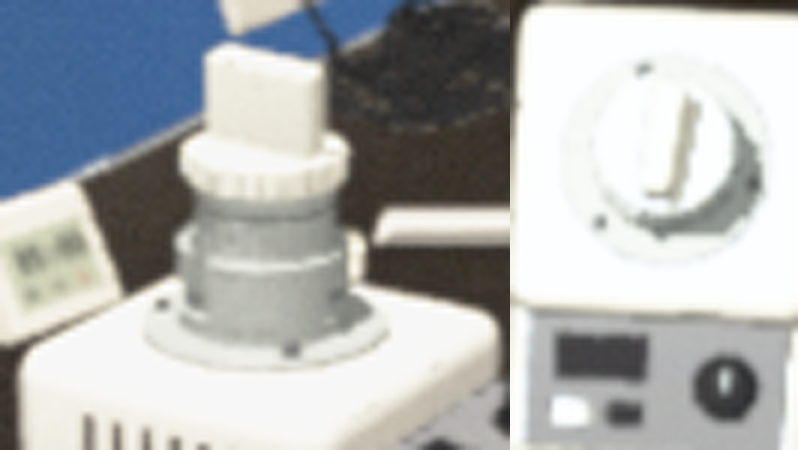

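The cup sits upright in the collar. The bar top is at row ~57 in the side crop (59 predicted for locked), and in the top crop the bar lies about 0.15 rad from the mill's x. The gripper is clear, so I'm handing in.

```bash
python3 -c "
from workcell import *
print(close_job())"
```

```text
the job is handed in; nothing more can be done
None
```

The cup is fitted and the job is handed in at about 14 s: I pressed it to track height, turned it clockwise to the stop, and released it with the last picture matching the locked height (the judge returned no verdict).

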